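# Check the garlic pot under the height gauge

## Robot

A 6-joint arm with a two-finger parallel gripper is mounted at the origin on the work surface. World frame = base frame: x ahead of the robot, y to its left, z up, the work surface at z = 0. Lengths are in m, angles in degrees, forces in N, time in s.
With the tool pointing down it reaches from about 0.25 to 0.725 m from the base axis. Payload 9.7 kg.
Tool frame: the origin (TCP) lies at the very end of the fingers, on their centre line; the grasp point (between the pads) lies 19 mm behind it (bot.grip_point_offset is the z of the grasp point in the tool frame, in m); z points along the fingers, x is the direction in which the jaws open and shut, and the axes are right-handed (so a half turn about z gives the same grasp; the last joint's range is limited). The gripper opens to 85 mm and grips with 20 to 120 N. Pads are 22 mm wide; open, the fingers measure 114 mm over their backs; the gripper's body (76 mm by 85 mm) begins 54 mm behind the grasp point. The pads swing forward as they close: fully open they stand 13 mm farther back than shut.
Start: joints at [-74.37, 4.979, 10.078, 95.1, 0, 90], TCP at [0.148, -0.53, 0.231] pointing down, gripper open.
Joint ranges: [-179.16, 179.16], [-48.56, 103.87], [-65.8, 70.77], [-126.05, 130.52], [-82.76, 87.17], [-180, 180]. Speed limits (degrees/s): [127.2, 127.2, 147.25, 180, 180, 180].

## Interface

Orientations are given as [roll, pitch, yaw] about the fixed x, y, z axes, in that order (R = Rz(yaw) Ry(pitch) Rx(roll)).
In Python, from workcell import get_obs, viewer, job_done, bot gives the robot as it stands.
- The arm moves only by the shell command python3 -m handwheel 'ROWS' [FORCE]. ROWS is JSON, a list of rows, each a list of 5 numbers: the closure, from 0 (fully open) to 1 (shut), then the shift along the world's x, y, z in m, then the turn about the world's z in degrees. A call has 1 to 5 rows; each row is the pose to reach, as a shift and turn from the pose measured when the call began; what a row does not reach only later rows make up. A row lasts 1/10 s, in which the tool goes at most 50 mm and 8.59 degrees, less where a joint would pass 70% of its speed; a pose out of reach is approached as far as the arm can. A call with a gripper value outside its range is refused whole. The fingers move at their own pace and stop on an object; FORCE is the grip in N (left out, the last holds). Time passes only in rows, so rows that repeat a pose let the fingers close. It gives the time, the measured TCP pose, the force and the opening at its end, in the units of the state.
- get_obs(): the state, without advancing time (a new reading comes with each control period).
- viewer.camera(name): name is "side" or "top"; returns a dict with "color" (480x640x3 uint8, blue, green, red), "K" (3x3 intrinsics, pixels), "dist_coeffs" ([k1, k2, p1, p2, k3] as OpenCV has them; the pictures are not rectified), "origin" and "orientation" of the camera in the world. Camera axes: x right, y down, z forward; pixel columns grow to the right and rows downward; lengths in m; the calibration is good to about 2 mm. A picture is of the moment at which its call begins. There is no depth.
- job_done(): hands the job in, once; it reports no verdict.
The state is a dict: "time": time; "q": joint angles; "qd": joint speeds; "joint_efforts": joint torques, N m; "ee_pos": TCP position; "tcp_rot": TCP orientation; "wrist_force": force on the tool from outside, world axes, zero at the start; "torque": the same for the moment, N m; "opening": finger opening in m.
Only numpy, scipy, OpenCV 4.12 (cv2) and the standard library are available. Lean on these libraries where they do the work, as an engineer would, in place of code of your own. Each camera call takes 0.05 s, during which the arm holds its last target.

## Task

The cupboard's low shelf only takes pots that pass the height gauge on the counter. Press the garlic pot's raised lid fully home, then slide the pot along the counter, without lifting it, under the gauge's bar so that it does not catch, on along the middle until it presses gently but firmly against the red sprung pad behind the bar, and hold that pressure for a moment. Leave it standing there still touching the pad, take the gripper away, and do not disturb the other kitchen things.

Things in the scene. Friction and masses are not known exactly. Their poses are not given: they have to be found in the camera images.
- pot: Round white ceramic garlic pot, 92 mm across, straight-sided from 4 to 50 mm height, loose on the counter, 0.37 to 0.67 kg with lid; it slides with a drag of some 3 to 8 N. Its origin is the centre of its underside, z up. On it sits a blue lid. Limits: the fingers must never press on pot or lid with more than 25 N.
- lid (a joint): How far the pot's blue lid stands up out of its seat, in m: 0 is fully home (within 1.8 mm counts), at the start 5 to 9 mm. The lid slides straight down in its tight cork seal against about 7 N of friction and then meets a hard seat; it stays where it is left.
- knob (a point): Centre of the flat top (26 mm across) of the lid's knob, the highest point of the pot, on its axis: 68 mm above the pot's underside with the lid home, 73 to 77 mm at the start.
- rack: The height gauge, fixed to the counter. Origin on the counter straight below the bar's middle; x points the way the pot is pushed (from the open front to the pad), y along the bar, z up. Two posts 12 mm thick (36 mm wide feet, 6 mm high), 80 mm tall, at y = +95 and -95 mm; low rails 16 mm high run back from them to a rear beam 44 mm tall at x = 125 mm.
- pad_front (a point): Foremost place of the red pad's face: gauge x = 56, y = 0, z = 28 mm. The pad (90 mm wide, 8 to 48 mm high, square to x) is on an adjustable rod; its face is really 0 to 20 mm further along x (not measured: find it by feel), so the pot meets it with its axis 10 to 30 mm past the bar.
- beam (a point): Top middle of the gauge's rear beam (gauge x = 125, y = 0, z = 44 mm). The pad on its rod in front of it yields about 3 N per mm over 6 mm, sluggishly, then springs back until the pot's friction holds. The pot must press it with 2 N or more for 0.3 s (aim for 6 to 8 N at the tool above the sliding drag), never over 12 N, and end with its axis within 20 mm of the gauge's middle (y = 0).
- bar: The gauge's fixed bar along y; its origin is the middle of the bar's axis, 75.5 mm above the counter, so its underside is at 70.5 mm and its top at 80.5 mm: 2.5 mm above the seated knob, lower than the knob while the lid stands up. The pot and lid may touch it with at most 6 N.
- mill: Bystander: chrome pepper mill, 52 mm across, 130 mm tall, standing; origin at the centre of its underside.
- sieve: Bystander: small stainless sieve, bowl 110 mm across and 45 mm high, wire handle along its +x to 130 mm; origin at the centre of the bowl's underside.
- trivet: Bystander: flat round orange silicone trivet, 150 mm across, 8 mm thick; origin at the centre of its underside.
There are look-alikes about, which are no part of the job. What is shaped like the pot but green or purple is not meant.

How it is judged:
By the outcome, as a careful person would: the job done as asked, in the order asked, and still so for the second after the job is handed in, with the robot touching nothing.
It also fails if it takes over 72 s, if anything falls off the work surface, if the arm or the gripper's body presses on something with over 40 N, if the wrist force passes 120 N, or if a joint passes its speed limit or range.

## Working session

There is one attempt and no reset: what is moved stays moved. The work goes in short steps, Python scripts to look and compute and a shell command to move; the robot and the scene stay as the last step left them, time stands still between calls to the robot, and variables do not carry over. Pictures are saved under pics/ and viewed, and the job is handed in when it is done.

```bash
ls; mkdir -p pics
python3 - <<'E'
from workcell import get_obs, viewer, bot
import cv2
print(get_obs())
for n in ("top","side"):
    c=viewer.camera(n); cv2.imwrite(f"pics/{n}0.png",c["color"])
    print(n,c["K"],c["dist_coeffs"],c["origin"],c["orientation"])
E
```

```text
pics
{'time': 0.0, 'q': array([-7.43698582e+01,  5.01038302e+00,  1.00334084e+01,  9.50995470e+01,
        3.92166142e-04,  9.00011629e+01]), 'qd': array([ 0.0111381 , -0.02904191,  0.04714928, -0.10329743,  0.15278079,
       -0.10967453]), 'joint_efforts': array([ 1.95059176e-03, -5.20400262e+01,  4.64795959e+01,  1.68499374e-02,
        1.86722568e-04, -4.01378003e-06]), 'ee_pos': array([ 0.1481227 , -0.52943319,  0.23058059]), 'tcp_rot': array([-1.79999609e+02,  7.65216498e-02, -7.43710211e+01]), 'wrist_force': array([ 0.07614209, -0.15581696,  0.43770833]), 'torque': array([-0.01033005, -0.06614564, -0.01636636]), 'opening': 0.08568970243528612}
top [[456.38143846   0.         322.5191413 ]
 [  0.         456.38143846 230.14460857]
 [  0.           0.           1.        ]] [-0.01845765  0.          0.          0.          0.        ] [0.49493925 0.01055762 1.01822062] [-173.5741551     0.43077534  -91.14016893]
side [[622.662555     0.         322.33779898]
 [  0.         622.662555   239.05593163]
 [  0.           0.           1.        ]] [-0.08893491  0.          0.          0.          0.        ] [0.15726883 0.74632093 1.14052254] [-140.93008725    1.0709263  -151.46272201]
```

View pics/top0.png

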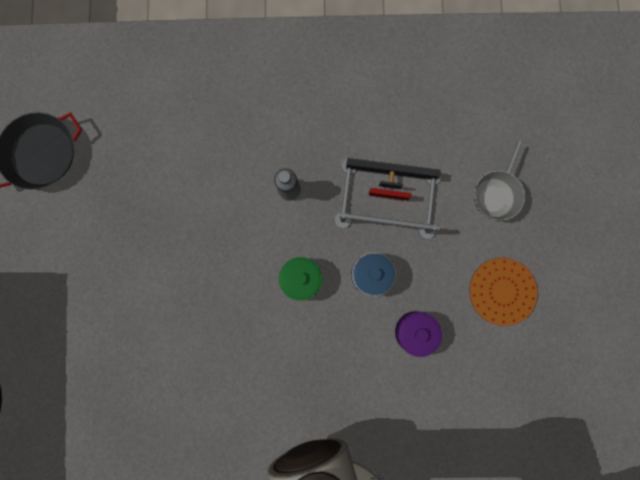

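View pics/side0.png

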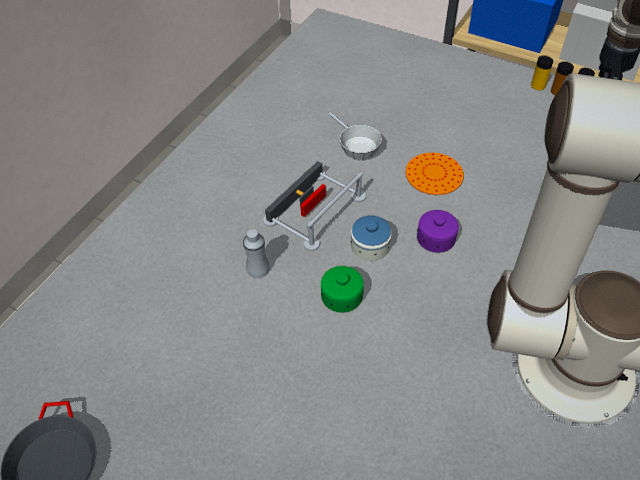

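The top view shows these pot-shaped things: blue-lidded white pot (374,274), green pot (300,278) and purple pot (419,334). In the side view they are at (371,237), (342,288) and (437,231). I choose the white pot with the blue lid. The gauge is at about (390,195) in the top view, with its open front facing the robot. I'll check close crops and measure.

```bash
cat > h.py <<'E'
import numpy as np, cv2
from scipy.spatial.transform import Rotation as R
from workcell import get_obs, viewer, bot
def cam(n):
    c=viewer.camera(n); c["Rm"]=R.from_euler("xyz",c["orientation"],degrees=True).as_matrix(); c["o"]=np.array(c["origin"]); return c
def ray(c,uv):
    p=cv2.undistortPoints(np.array([[uv]],float),np.array(c["K"]),np.array(c["dist_coeffs"]))[0,0]
    d=c["Rm"]@np.array([p[0],p[1],1.]); return d/np.linalg.norm(d)
def onz(c,uv,z):
    d=ray(c,uv); return c["o"]+d*(z-c["o"][2])/d[2]
def tri(c1,u1,c2,u2):
    d1,d2=ray(c1,u1),ray(c2,u2)
    A=np.array([d1,-d2]).T; s=np.linalg.lstsq(A,c2["o"]-c1["o"],rcond=None)[0]
    a=c1["o"]+d1*s[0]; b=c2["o"]+d2*s[1]; return (a+b)/2, np.linalg.norm(a-b)
def proj(c,P):
    Rm=c["Rm"].T; return cv2.projectPoints(np.array([P],float),cv2.Rodrigues(Rm)[0],-Rm@c["o"],np.array(c["K"]),np.array(c["dist_coeffs"]))[0][0,0]
def crop(c,x0,y0,x1,y1,k,f):
    cv2.imwrite(f,cv2.resize(c["color"][y0:y1,x0:x1],None,fx=k,fy=k,interpolation=cv2.INTER_CUBIC))
E
python3 - <<'E'
from h import *
t=cam("top"); s=cam("side")
crop(t,320,140,460,310,3.5,"pics/tc.png"); crop(s,240,150,400,270,5,"pics/sc.png")
for n,c in (("top",t),("side",s)):
    im=c["color"].astype(int); b,g,r=im[...,0],im[...,1],im[...,2]
    for nm,m in (("blue",(b>r+35)&(b>g+15)&(b<200)),("red",(r>110)&(g<50)&(b<50))):
        k,l,st,ce=cv2.connectedComponentsWithStats(m.astype(np.uint8))
        for i in range(1,k):
            if st[i,4]>40: print(n,nm,st[i],ce[i])
E
```

```text
top blue [ 354  255   40   39 1184] [373.17989865 273.9375    ]
top red [371 189  39   8 125] [390.6   192.304]
side blue [ 468    0   95   53 3686] [514.90721649  21.00379816]
side blue [419 210  39  31 885] [438.07457627 224.85310734]
side blue [352 216  39  30 911] [370.95279912 229.9571899 ]
side red [301 184  25  32 166] [310.79518072 198.21084337]
side red [ 39 401  33  18 162] [ 56.0308642  407.11728395]
```

View pics/tc.png

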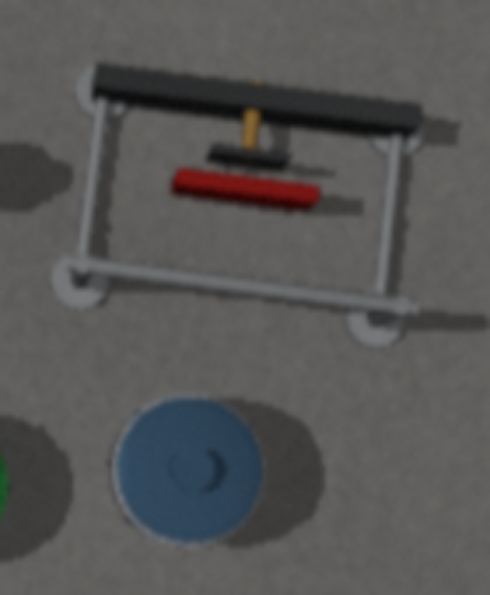

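View pics/sc.png

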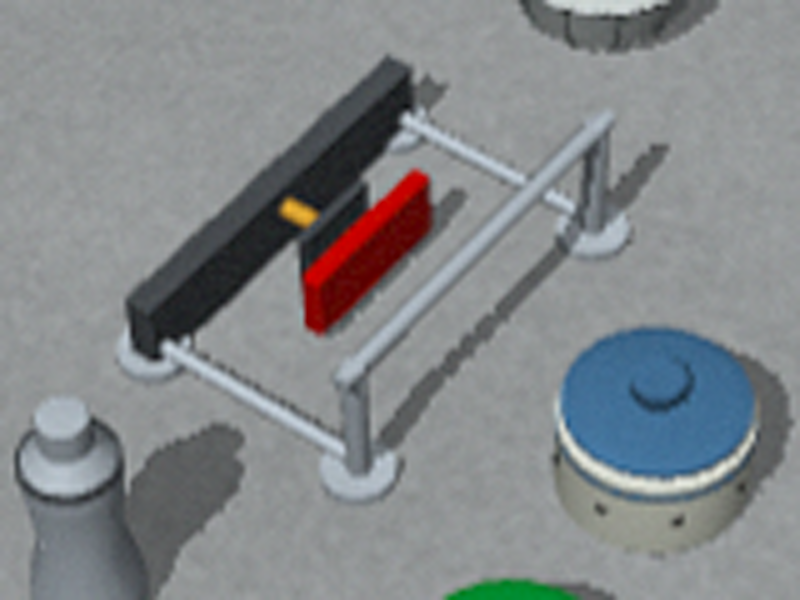

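The crops confirm a white pot with a blue lid and a cream rim. Its knob is at about (376.5,273.7) in the top view and (372,225) in the side view. The bar ends are at (338.6,215.1)/(438.6,227.7) in the top view and (309,225.4)/(361.6,173.6) in the side view.

Run:
```python
from h import *
np.set_printoptions(precision=4,suppress=True)
t=cam("top"); s=cam("side")
T=lambda x,y:(320+x/3.5-.4,140+y/3.5-.4); S=lambda x,y:(240+x/5-.4,150+y/5-.4)
for nm,a,b in (("barL",T(65,263),S(345,375)),("barR",T(415,307),S(606,117))):
    print(nm,tri(t,a,s,b),onz(t,a,.0785),onz(s,b,.0785))
for nm,p in (("beam bl",T(97,65)),("beam br",T(422,103)),("beam fl",T(95,88)),("beam fr",T(420,128))): print(nm,onz(t,p,.044))
for nm,p in (("beam S bl",S(393,57)),("S fr",S(412,70)),("S fl",S(150,308)),("S bl",S(128,300))): print(nm,onz(s,p,.044))
for nm,p in (("footL",T(80,282)),("footR",T(376,325)),): print(nm,onz(t,p,.006))
for nm,p in (("footL",S(359,472)),("footR",S(594,233)),): print(nm,onz(s,p,.006))
print("pad",[onz(t,p,.048) for p in (T(173,190),T(319,204))],[onz(s,p,.048) for p in(S(307,274),S(420,175))])
# knob
print("knob",tri(t,T(195,468),s,S(661,375)), onz(t,T(195,468),.075), onz(s,S(661,375),.075))
# lid disc ellipse
for n,c,z in (("t",t,.06),("s",s,.06)):
    im=c["color"].astype(int); b,g,r=im[...,0],im[...,1],im[...,2]
    x0,y0,x1,y1=(345,245,400,300) if n=="t" else (345,205,400,255)
    m=np.zeros(b.shape,np.uint8); m[y0:y1,x0:x1]=((b>r+20)&(b>g+8))[y0:y1,x0:x1]
    cs=max(cv2.findContours(m,0,1)[0],key=cv2.contourArea); e=cv2.fitEllipse(cv2.convexHull(cs)); print(n,e)
    for z in (.05,.055,.06): print(z,onz(c,e[0],z))
```

```text
barL (array([ 0.6306, -0.0177,  0.0871]), np.float64(0.001252148462109899)) [ 0.6324 -0.0177  0.0785] [ 0.6339 -0.0241  0.0785]
barR (array([ 0.602 , -0.2239,  0.0791]), np.float64(0.0005037695188017337)) [ 0.6018 -0.2242  0.0785] [ 0.6025 -0.2244  0.0785]
beam bl [ 0.7621 -0.0417  0.044 ]
beam br [ 0.7335 -0.2434  0.044 ]
beam fl [ 0.7474 -0.04    0.044 ]
beam fr [ 0.7177 -0.2414  0.044 ]
beam S bl [ 0.7314 -0.2446  0.044 ]
S fr [ 0.7184 -0.2408  0.044 ]
S fl [ 0.7514 -0.0426  0.044 ]
S bl [ 0.7633 -0.0421  0.044 ]
footL [ 0.6306 -0.0291  0.006 ]
footR [ 0.5991 -0.2169  0.006 ]
footL [ 0.6315 -0.0279  0.006 ]
footR [ 0.6021 -0.2149  0.006 ]
pad [array([ 0.681 , -0.0862,  0.048 ]), array([ 0.6703, -0.1758,  0.048 ])] [array([ 0.6943, -0.0927,  0.048 ]), array([ 0.6779, -0.1747,  0.048 ])]
knob (array([ 0.5095, -0.0912,  0.0764]), np.float64(0.0004881520343421448)) [ 0.5097 -0.0913  0.075 ] [ 0.5097 -0.0925  0.075 ]
t ((373.6109924316406, 273.832275390625), (40.95417785644531, 41.7601203918457), 136.2728271484375)
0.05 [ 0.5091 -0.0903  0.05  ]
0.055 [ 0.509  -0.0898  0.055 ]
0.06 [ 0.5089 -0.0893  0.06  ]
s ((370.9622497558594, 229.96177673339844), (30.283544540405273, 39.056968688964844), 93.39977264404297)
0.05 [ 0.5127 -0.0968  0.05  ]
0.055 [ 0.5111 -0.0929  0.055 ]
0.06 [ 0.5095 -0.089   0.06  ]
```

Gauge origin is about (0.6158,-0.1223) with yaw about -8.6°. The knob is about (0.5095,-0.0912), which in the gauge frame is x=-110, y=+15 mm. I'll move over with shut fingers, turned to yaw -98.6° so the jaws lie along the bar.

```bash
python3 -m handwheel '[[1,0.03,0.036,0,-5],[1,0.06,0.072,0,-10],[1,0.09,0.108,0,-15],[1,0.12,0.144,0,-20],[1,0.15,0.18,0,-24]]' 20; python3 -c "
from h import *; print(get_obs()['q'])"
```

```text
time: 0.8
ee_pos: [0.2989, -0.348, 0.2311]
tcp_rot: [-180.0, 0.0, -98.6]
wrist_force: [0.9, -0.7, -0.6]
opening: 0.0123
[-4.93553686e+01 -7.45668948e+00 -2.15702023e+00  9.52921778e+01
  2.27283747e-02  1.39239603e+02]
```

Joint 6 would end near its limit (about 178°), so I'll use the half-turned equivalent (yaw +81.4°) and turn during the approach.

```bash
python3 -m handwheel '[[1,0.03,0.036,0,8],[1,0.06,0.072,0,16],[1,0.09,0.108,0,24],[1,0.12,0.144,0,32],[1,0.15,0.18,0,40]]'
python3 -m handwheel '[[1,0.02,0.025,0,8.5],[1,0.04,0.05,0,17],[1,0.055,0.07,0,25.5],[1,0.06,0.077,0,34],[1,0.06,0.077,0,42]]'
python3 -m handwheel '[[1,0,0,-0.02,8.5],[1,0,0,-0.04,17],[1,0,0,-0.06,25.5],[1,0,0,-0.08,34],[1,0,0,-0.09,42]]'
python3 -m handwheel '[[1,0,0,-0.01,8.5],[1,0,0,-0.02,17],[1,0,0,-0.02,25.5],[1,0,0,-0.03,34],[1,0,0,-0.03,42]]'; python3 -c "
from h import *; print(get_obs()['q'])"
```

```text
time: 1.3
ee_pos: [0.4498, -0.1663, 0.2313]
tcp_rot: [-180.0, -0.0, -58.3]
wrist_force: [-0.0, -1.4, 0.2]
opening: 0.0002
time: 1.8
ee_pos: [0.5105, -0.088, 0.2309]
tcp_rot: [-180.0, 0.0, -15.8]
wrist_force: [0.5, 0.0, 0.7]
opening: -0.0002
time: 2.3
ee_pos: [0.5098, -0.0878, 0.139]
tcp_rot: [-179.9, 0.1, 26.6]
wrist_force: [-1.1, -0.0, 0.0]
opening: -0.0003
time: 2.8
ee_pos: [0.5092, -0.0877, 0.1078]
tcp_rot: [-179.8, 0.1, 68.9]
wrist_force: [0.2, 0.6, 0.5]
opening: 0.0004
[-9.72750334e+00  2.62665726e-02 -8.69820047e+00  8.15087352e+01
 -8.40960089e-02  1.13657774e+01]
```

```bash
python3 -m handwheel '[[1,0,-0.002,-0.006,6],[1,0,-0.0035,-0.012,12.5],[1,0,-0.0035,-0.018,12.5],[1,0,-0.0035,-0.022,12.5],[1,0,-0.0035,-0.022,12.5]]'
python3 - <<'E'
from h import *
t=cam("top"); s=cam("side"); crop(t,340,220,440,320,5,"pics/t1.png"); crop(s,300,150,420,270,5,"pics/s1.png"); print(get_obs()['wrist_force'],get_obs()['ee_pos'])
E
```

```text
time: 3.3
ee_pos: [0.5089, -0.0911, 0.0852]
tcp_rot: [-179.7, 0.1, 81.3]
wrist_force: [-0.4, 0.3, -0.0]
opening: 0.0
[0.03260011 0.63598308 0.68930511] [ 0.50923302 -0.09118691  0.08589334]
```

View pics/s1.png

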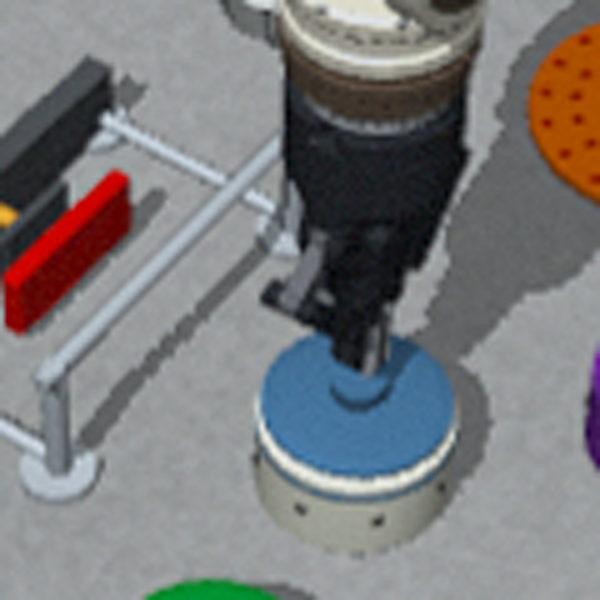

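View pics/t1.png

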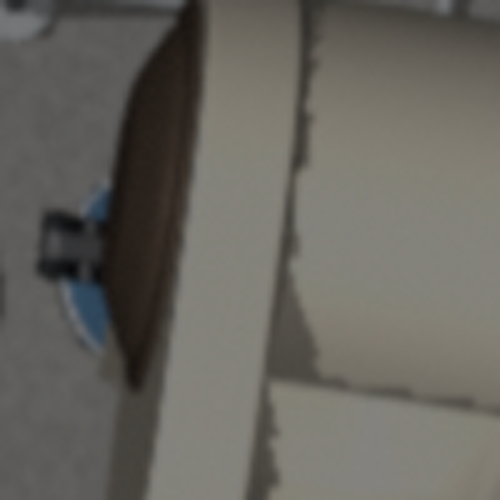

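The side crop shows the shut fingertips at (360,365), directly above the knob at (362,388) and centred on it. I'll press down in small steps and watch the force.

```bash
python3 -m handwheel '[[1,0,0,-0.002,0],[1,0,0,-0.004,0],[1,0,0,-0.006,0],[1,0,0,-0.008,0]]'
python3 -m handwheel '[[1,0,0,-0.001,0],[1,0,0,-0.002,0],[1,0,0,-0.002,0]]'
python3 -m handwheel '[[1,0,0,-0.001,0],[1,0,0,-0.002,0],[1,0,0,-0.002,0]]'
```

```text
time: 3.8
ee_pos: [0.5092, -0.0912, 0.0777]
tcp_rot: [-179.8, 0.1, 81.3]
wrist_force: [-0.0, 0.4, 0.6]
opening: -0.0002
time: 4.1
ee_pos: [0.5092, -0.0911, 0.0756]
tcp_rot: [-179.8, 0.1, 81.3]
wrist_force: [0.9, -0.7, -0.3]
opening: 0.0002
time: 4.4
ee_pos: [0.5093, -0.0912, 0.0738]
tcp_rot: [-179.8, 0.1, 81.3]
wrist_force: [-0.6, 0.4, 2.3]
opening: -0.0001
```

```bash
python3 -m handwheel '[[1,0,0,-0.001,0],[1,0,0,-0.002,0],[1,0,0,-0.002,0]]'
python3 -m handwheel '[[1,0,0,-0.001,0],[1,0,0,-0.0015,0],[1,0,0,-0.0015,0]]'
```

```text
time: 4.7
ee_pos: [0.5093, -0.0912, 0.0721]
tcp_rot: [-179.8, 0.1, 81.3]
wrist_force: [-0.9, 0.1, 4.3]
opening: 0.0
time: 5.0
ee_pos: [0.5093, -0.0912, 0.0711]
tcp_rot: [-179.8, 0.1, 81.3]
wrist_force: [-1.6, 1.1, 4.3]
opening: -0.0002
```

```bash
python3 -m handwheel '[[1,0,0,-0.001,0],[1,0,0,-0.001,0]]'
python3 -m handwheel '[[1,0,0,-0.001,0],[1,0,0,-0.001,0]]'
python3 -m handwheel '[[1,0,0,-0.001,0],[1,0,0,-0.001,0]]'
```

```text
time: 5.2
ee_pos: [0.5093, -0.0912, 0.0705]
tcp_rot: [-179.9, 0.1, 81.3]
wrist_force: [-2.4, 0.4, 6.0]
opening: -0.0002
time: 5.4
ee_pos: [0.5093, -0.0912, 0.0699]
tcp_rot: [-179.9, 0.1, 81.3]
wrist_force: [-2.9, 0.7, 4.8]
opening: 0.0002
time: 5.6
ee_pos: [0.5093, -0.0912, 0.0694]
tcp_rot: [-179.9, 0.1, 81.3]
wrist_force: [-2.4, 0.3, 5.6]
opening: -0.0003
```

```bash
python3 -m handwheel '[[1,0,0,-0.001,0],[1,0,0,-0.001,0]]'
python3 -m handwheel '[[1,0,0,-0.001,0],[1,0,0,-0.001,0]]'
python3 -m handwheel '[[1,0,0,-0.001,0],[1,0,0,-0.001,0]]'
```

```text
time: 5.8
ee_pos: [0.5093, -0.0912, 0.0688]
tcp_rot: [-179.9, 0.1, 81.3]
wrist_force: [-2.2, 0.4, 4.9]
opening: -0.0002
time: 6.0
ee_pos: [0.5093, -0.0912, 0.0682]
tcp_rot: [-179.9, 0.1, 81.3]
wrist_force: [-1.6, 0.5, 4.9]
opening: 0.0001
time: 6.2
ee_pos: [0.5093, -0.0912, 0.068]
tcp_rot: [-180.0, 0.1, 81.3]
wrist_force: [-3.1, 0.1, 6.7]
opening: 0.0003
```

```bash
python3 -m handwheel '[[1,0,0,-0.001,0],[1,0,0,-0.001,0]]'
python3 -m handwheel '[[1,0,0,-0.0015,0],[1,0,0,-0.0015,0]]'
```

```text
time: 6.4
ee_pos: [0.5094, -0.0912, 0.068]
tcp_rot: [180.0, 0.1, 81.3]
wrist_force: [-4.9, 1.3, 10.6]
opening: -0.0002
time: 6.6
ee_pos: [0.5094, -0.0912, 0.068]
tcp_rot: [179.9, 0.1, 81.3]
wrist_force: [-4.9, 0.2, 14.2]
opening: -0.0
```

The hard seat was met at z=0.0680, which is exactly the seated height, at about 14 N. Now I'll retreat up, go back behind the pot and half open the jaws as a cradle.

```bash
python3 -m handwheel '[[1,0,0,0.01,0],[1,0,0,0.03,0],[0.53,-0.02,0.003,0.04,0],[0.53,-0.05,0.008,0.04,0],[0.53,-0.0743,0.0114,0.04,0]]'
python3 -m handwheel '[[0.53,0,0,0,0],[0.53,0,0,0,0]]'
python3 - <<'E'
from h import *
np.set_printoptions(precision=4,suppress=True)
o=get_obs(); print(o['ee_pos'],o['wrist_force'],o['opening'])
t=cam("top"); s=cam("side"); crop(t,320,180,460,340,3.5,"pics/t2.png"); crop(s,300,150,460,270,5,"pics/s2.png")
E
```

```text
time: 7.1
ee_pos: [0.4342, -0.0796, 0.1085]
tcp_rot: [179.9, 0.1, 81.3]
wrist_force: [-0.6, 0.3, -0.3]
opening: 0.0397
time: 7.3
ee_pos: [0.4346, -0.0797, 0.1091]
tcp_rot: [179.8, 0.1, 81.3]
wrist_force: [0.6, 0.9, -0.2]
opening: 0.0401
[ 0.4346 -0.0797  0.1091] [ 0.587   0.9098 -0.227 ] 0.040087679657740335
```

View pics/s2.png

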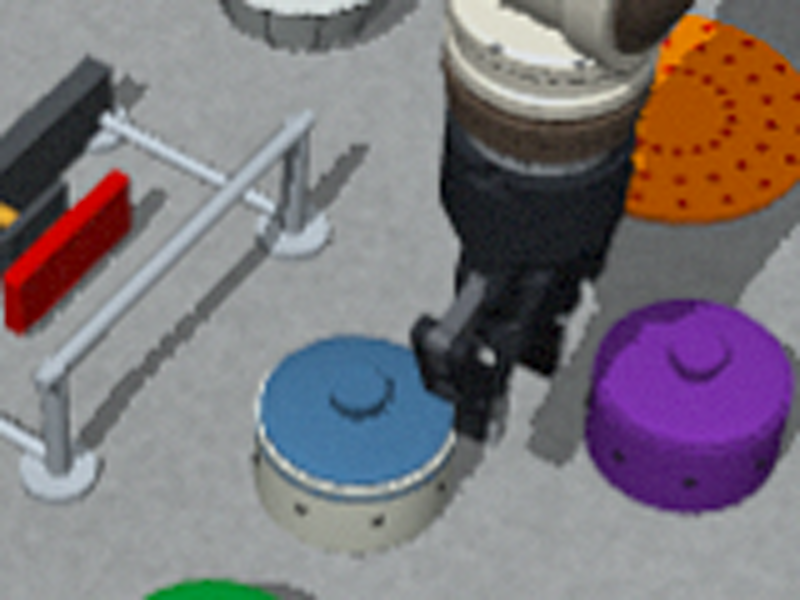

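View pics/t2.png

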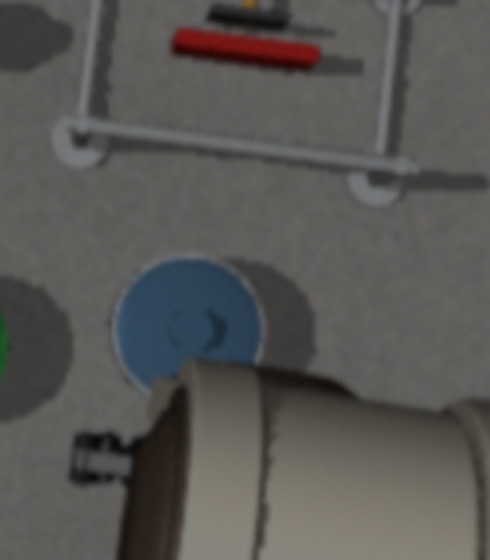

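Lid looks home now: the blue lid sits on the rim, with the knob at (192,328) in the top crop and (362,385) in the side crop. I'll compute the clearance to the purple and green pots and the pot's position.

```bash
cat >> h.py <<'E'
G0=np.array([.6158,-.1223]); yaw=np.radians(-8.6); GX=np.array([np.cos(yaw),np.sin(yaw)]); GY=np.array([-np.sin(yaw),np.cos(yaw)])
def tog(p): d=np.array(p[:2])-G0; return np.array([d@GX,d@GY])*1000
def tow(gx,gy): return G0+GX*gx/1000+GY*gy/1000
E
python3 - <<'E'
from h import *
np.set_printoptions(precision=4,suppress=True)
t=cam("top")
print("purple",onz(t,(419,334),.06),"green",onz(t,(300,278),.06))
k=onz(t,(320+191/3.5,180+328/3.5),.068); print("knob",k,tog(k))
o=get_obs()['ee_pos']; print("tcp",tog(o)); print(tow(-185,15),tow(-92,0))
s=cam("side"); k=onz(s,(300+362/5-.4,150+382/5-.4),.068); print("side knob",k,tog(k))
E
```

```text
purple [ 0.3836 -0.1789  0.06  ] green [0.5034 0.0647 0.06  ]
knob [ 0.509  -0.0905  0.068 ] [-110.3494   15.5158]
tcp [-185.1344   15.0211]
[ 0.4351 -0.0798] [ 0.5248 -0.1085]
side knob [ 0.5098 -0.0944  0.068 ] [-108.9431   11.6994]
```

```bash
python3 -m handwheel '[[0.53,0,0,-0.025,0],[0.53,0,0,-0.05,0],[0.53,0,0,-0.075,0],[0.53,0,0,-0.092,0],[0.53,0,0,-0.092,0]]'
python3 -m handwheel '[[0.53,0.005,-0.0008,0,0],[0.53,0.01,-0.0015,0,0],[0.53,0.014,-0.002,0,0],[0.53,0.014,-0.002,0,0]]'
```

```text
time: 8.0
ee_pos: [0.4336, -0.0795, 0.0139]
tcp_rot: [-179.8, 0.1, 81.3]
wrist_force: [-0.4, -0.0, -0.1]
opening: 0.04
time: 8.4
ee_pos: [0.4487, -0.0817, 0.0146]
tcp_rot: [-179.9, 0.1, 81.3]
wrist_force: [-0.4, -0.2, -0.1]
opening: 0.0403
```

```bash
python3 -m handwheel '[[0.53,0.003,-0.0004,0.0025,0],[0.53,0.006,-0.0009,0.0025,0],[0.53,0.009,-0.0013,0.0025,0],[0.53,0.012,-0.0018,0.0025,0],[0.53,0.015,-0.0022,0.0025,0]]'
python3 - <<'E'
from h import *
print(tog(get_obs()['ee_pos']))
E
```

```text
time: 8.9
ee_pos: [0.4631, -0.0838, 0.0172]
tcp_rot: [-179.8, 0.1, 81.3]
wrist_force: [-6.2, 1.7, 5.4]
opening: 0.0398
[-156.79111065   15.24515124]
```

```bash
python3 -m handwheel '[[0.53,0.005,-0.002,0,0],[0.53,0.01,-0.004,0,0],[0.53,0.015,-0.006,0,0],[0.53,0.02,-0.008,0,0],[0.53,0.025,-0.01,0,0]]'
python3 - <<'E'
from h import *
print(tog(get_obs()['ee_pos']))
t=cam("top"); s=cam("side"); crop(t,320,140,460,310,3.5,"pics/t3.png"); crop(s,260,150,420,270,5,"pics/s3.png")
E
```

```text
time: 9.4
ee_pos: [0.4876, -0.0935, 0.0172]
tcp_rot: [-179.7, 0.1, 81.3]
wrist_force: [-5.1, 2.1, 5.6]
opening: 0.0401
[-131.06915464    9.29737002]
```

View pics/s3.png

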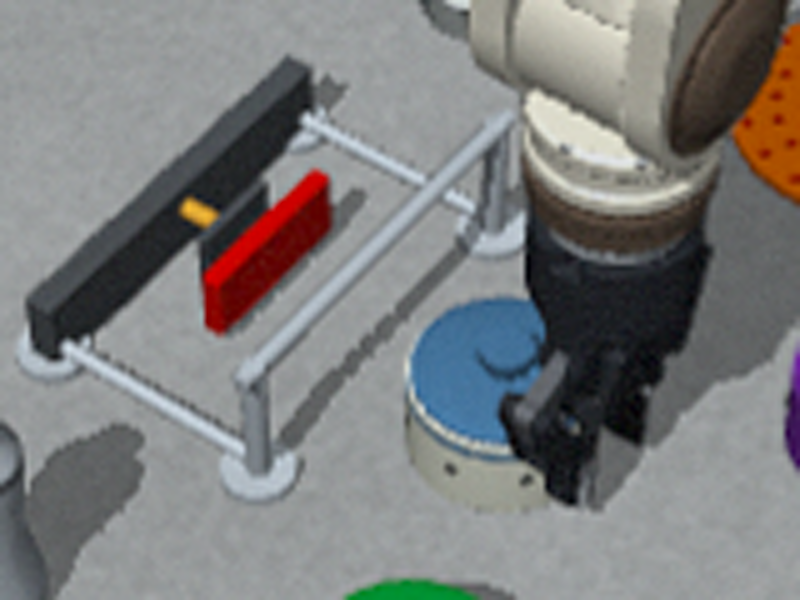

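View pics/t3.png

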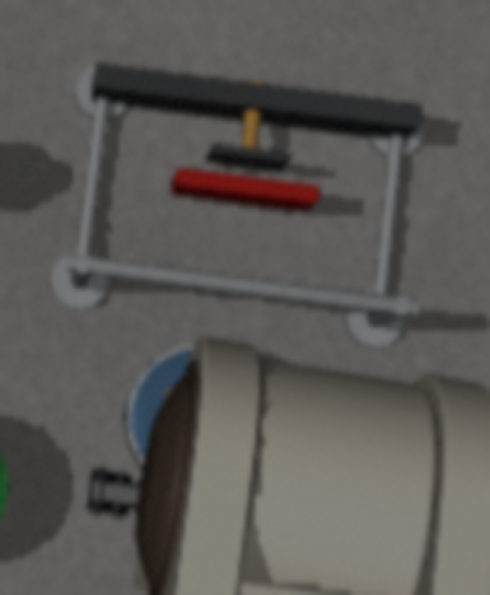

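The pot moved along nicely, with the lid edge left/top now at (127,415)/(195,343) in the top crop. It is upright and the bar is clear. I'll continue the diagonal.

```bash
python3 -m handwheel '[[0.53,0.005,-0.0024,0,0],[0.53,0.01,-0.0048,0,0],[0.53,0.015,-0.0072,0,0],[0.53,0.02,-0.0096,0,0],[0.53,0.024,-0.0115,0,0]]'
python3 -m handwheel '[[0.53,-0.01,0.0015,0,0],[0.53,-0.02,0.003,0.02,0],[0.53,-0.035,0.0053,0.06,0],[0.53,-0.07,0.01,0.1,0],[0.53,-0.12,0.015,0.1,0]]'
python3 - <<'E'
from h import *
print(tog(get_obs()['ee_pos']))
t=cam("top"); s=cam("side"); crop(t,320,140,460,310,3.5,"pics/t4.png"); crop(s,260,150,420,270,5,"pics/s4.png")
E
```

```text
time: 10.0
ee_pos: [0.5127, -0.1055, 0.017]
tcp_rot: [-179.8, 0.1, 81.3]
wrist_force: [-3.1, 2.1, 2.3]
opening: 0.0401
time: 10.5
ee_pos: [0.3967, -0.0912, 0.1212]
tcp_rot: [179.8, 0.2, 81.3]
wrist_force: [-0.4, -0.4, 1.1]
opening: 0.0401
[-221.25326737   -1.99992907]
```

View pics/s4.png

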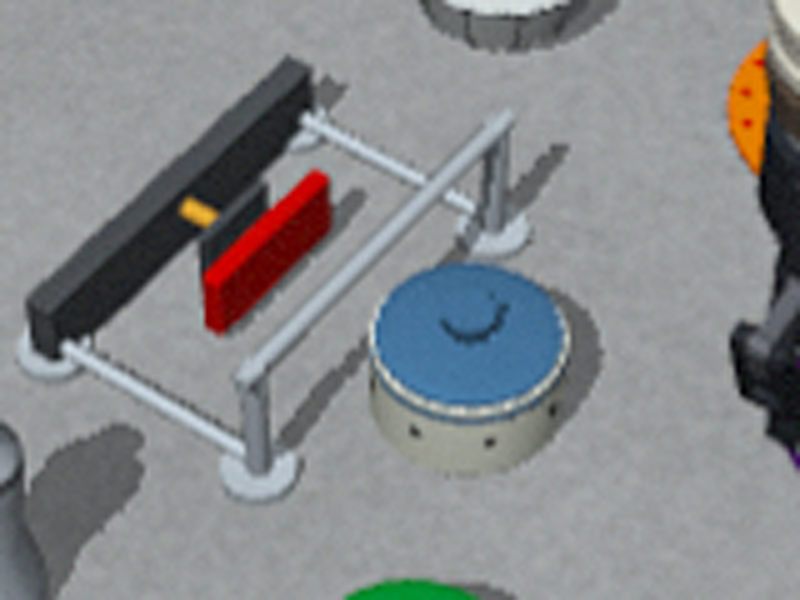

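View pics/t4.png

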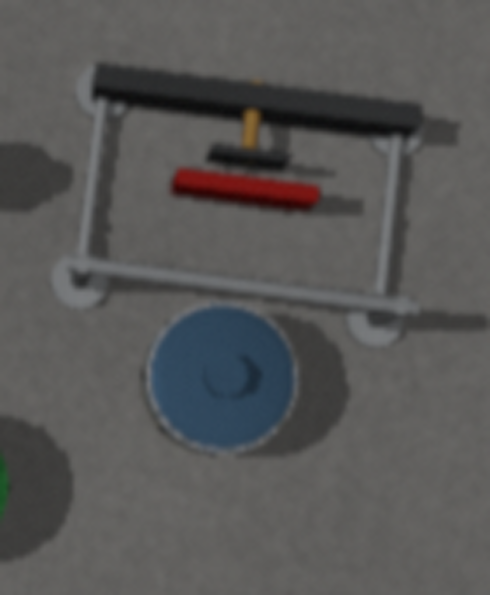

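Run:
```python
from h import *
np.set_printoptions(precision=4,suppress=True)
t=cam("top"); s=cam("side")
for n,c in (("t",t),("s",s)):
    im=c["color"].astype(int); b,g,r=im[...,0],im[...,1],im[...,2]
    x0,y0,x1,y1=(355,220,410,275) if n=="t" else (325,195,380,240)
    m=np.zeros(b.shape,np.uint8); m[y0:y1,x0:x1]=((b>r+20)&(b>g+8))[y0:y1,x0:x1]
    cs=max(cv2.findContours(m,0,1)[0],key=cv2.contourArea); e=cv2.fitEllipse(cv2.convexHull(cs)); p=onz(c,e[0],.053); print(n,e,p,tog(p))
k=onz(t,(320+227/3.5-.4,140+375/3.5-.4),.068);print(k,tog(k))
k=onz(s,(260+474/5-.4,150+316/5-.4),.068);print(k,tog(k))
```

```text
t ((382.98486328125, 247.29025268554688), (40.29650115966797, 40.92222213745117), 122.6342544555664) [ 0.5646 -0.1117  0.053 ] [-52.2354   2.854 ]
s ((353.0520935058594, 216.36941528320312), (29.158071517944336, 38.48200607299805), 90.57511901855469) [ 0.5663 -0.1122  0.053 ] [-50.4764   2.5648]
[ 0.5646 -0.1129  0.068 ] [-52.0568   1.6585]
[ 0.5628 -0.1115  0.068 ] [-54.0272   2.7281]
```

Pot is at gauge (-52, +2.5) mm, upright, with the lid home and nearly centred. I'll narrow the jaws to about 26 mm so the fingers stay in front of the bar, come down behind the pot, then push straight.

```bash
python3 -m handwheel '[[0.69,0.04,-0.004,0,0],[0.69,0.0856,-0.0089,-0.02,0],[0.69,0.0856,-0.0089,-0.05,0],[0.69,0.0856,-0.0089,-0.08,0],[0.69,0.0856,-0.0089,-0.095,0]]'
python3 -m handwheel '[[0.69,0,0,-0.003,0],[0.69,0,0,-0.006,0],[0.69,0,0,-0.007,0]]'
python3 - <<'E'
from h import *
print(tog(get_obs()['ee_pos']))
E
```

```text
time: 11.2
ee_pos: [0.4797, -0.0996, 0.0187]
tcp_rot: [-179.7, 0.1, 81.3]
wrist_force: [0.3, 1.0, 0.4]
opening: 0.0264
time: 11.5
ee_pos: [0.4803, -0.0997, 0.0126]
tcp_rot: [-179.8, 0.1, 81.3]
wrist_force: [-0.8, 0.8, -0.1]
opening: 0.0264
[-137.31834473    2.09632388]
```

```bash
python3 -m handwheel '[[0.69,0.005,-0.0007,0.0055,0],[0.69,0.01,-0.0015,0.0055,0],[0.69,0.015,-0.0023,0.0055,0],[0.69,0.02,-0.003,0.0055,0],[0.69,0.0247,-0.0037,0.0055,0]]'
python3 -m handwheel '[[0.69,0.004,-0.0006,0,0],[0.69,0.008,-0.0012,0,0],[0.69,0.012,-0.0018,0,0],[0.69,0.016,-0.0024,0,0],[0.69,0.02,-0.003,0,0]]'
python3 - <<'E'
from h import *
print(tog(get_obs()['ee_pos']))
E
```

```text
time: 12.0
ee_pos: [0.5055, -0.1035, 0.0182]
tcp_rot: [-179.8, 0.1, 81.3]
wrist_force: [-0.6, 0.0, 0.3]
opening: 0.0263
time: 12.5
ee_pos: [0.5257, -0.1065, 0.018]
tcp_rot: [-179.7, 0.1, 81.3]
wrist_force: [-3.1, 0.4, -0.1]
opening: 0.0265
[-91.4703759    2.12586885]
```

```bash
python3 -m handwheel '[[0.69,0.004,-0.0006,0,0],[0.69,0.008,-0.0012,0,0],[0.69,0.012,-0.0019,0,0],[0.69,0.016,-0.0026,0,0],[0.69,0.02,-0.0032,0,0]]'
python3 - <<'E'
from h import *
print(tog(get_obs()['ee_pos']))
t=cam("top"); s=cam("side"); crop(t,320,140,460,310,3.5,"pics/t5.png"); crop(s,260,150,420,270,5,"pics/s5.png")
E
```

```text
time: 13.0
ee_pos: [0.546, -0.1098, 0.018]
tcp_rot: [-179.7, 0.1, 81.3]
wrist_force: [-2.6, 1.2, 1.6]
opening: 0.0265
[-70.88533176   1.91594798]
```

View pics/s5.png

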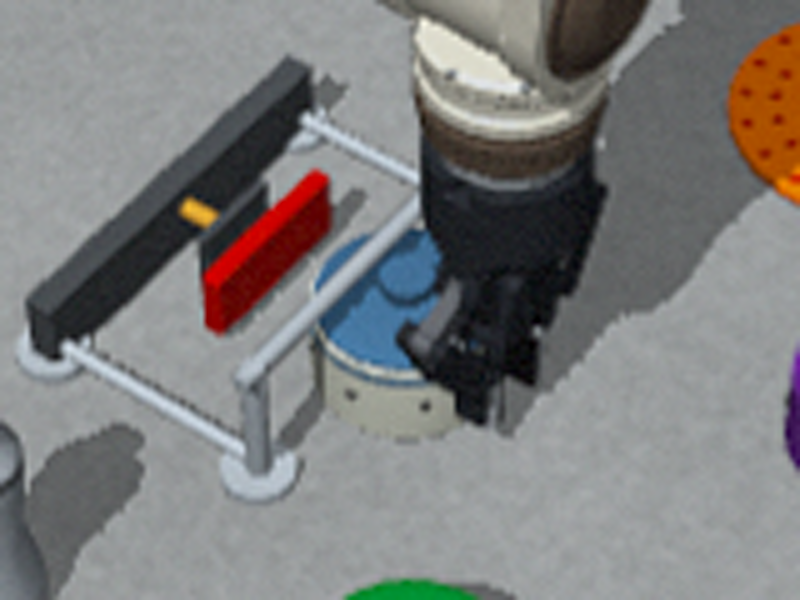

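View pics/t5.png

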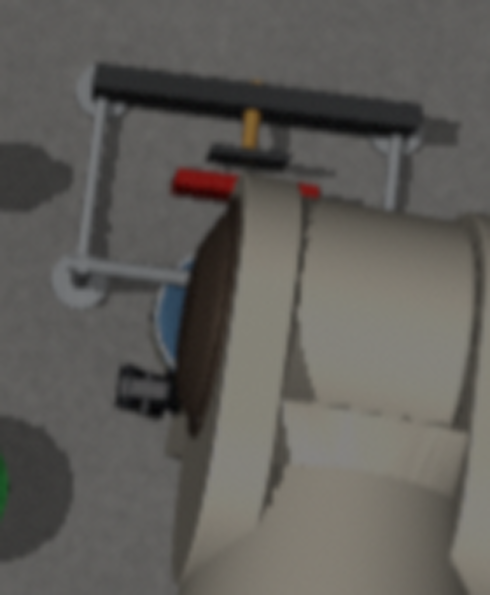

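The pot's front is under the bar, upright, with the knob at (410,280) in the side crop just short of the bar, and the gripper is clear. I'll go on slowly, watching for any catching.

```bash
python3 -m handwheel '[[0.69,0.003,-0.0005,0,0],[0.69,0.006,-0.001,0,0],[0.69,0.009,-0.0015,0,0],[0.69,0.0115,-0.002,0,0]]'
python3 -m handwheel '[[0.69,0.003,-0.0005,0,0],[0.69,0.006,-0.001,0,0],[0.69,0.009,-0.0015,0,0],[0.69,0.01,-0.0016,0,0]]'
python3 - <<'E'
from h import *
o=get_obs();print(tog(o['ee_pos']),o['wrist_force']@np.r_[GX,0])
E
```

```text
time: 13.5
ee_pos: [0.5582, -0.1119, 0.018]
tcp_rot: [-179.8, 0.1, 81.3]
wrist_force: [-3.5, 1.0, 1.3]
opening: 0.0265
time: 13.9
ee_pos: [0.5685, -0.1135, 0.018]
tcp_rot: [-179.8, 0.2, 81.3]
wrist_force: [-4.1, -0.4, 2.6]
opening: 0.0265
[-48.06292565   1.58196103] -3.9666308086041706
```

Now feeling for the pad with small steps (drag is about 3.5 N).

```bash
python3 -m handwheel '[[0.69,0.001,-0.0002,0,0],[0.69,0.002,-0.0003,0,0],[0.69,0.003,-0.0005,0,0]]'
python3 -m handwheel '[[0.69,0.001,-0.0002,0,0],[0.69,0.002,-0.0003,0,0],[0.69,0.003,-0.0005,0,0]]'
python3 - <<'E'
from h import *
o=get_obs();print(tog(o['ee_pos']),o['wrist_force']@np.r_[GX,0])
E
```

```text
time: 14.2
ee_pos: [0.5715, -0.1141, 0.018]
tcp_rot: [-179.8, 0.1, 81.3]
wrist_force: [-3.5, 0.3, 0.7]
opening: 0.0266
time: 14.5
ee_pos: [0.5746, -0.1146, 0.018]
tcp_rot: [-179.8, 0.1, 81.3]
wrist_force: [-3.6, -0.1, 2.0]
opening: 0.0266
[-41.88919097   1.47456417] -3.5610126360375984
```

```bash
python3 -m handwheel '[[0.69,0.001,-0.0002,0,0],[0.69,0.002,-0.0003,0,0]]'
python3 -m handwheel '[[0.69,0.001,-0.0002,0,0],[0.69,0.002,-0.0003,0,0]]'
python3 -m handwheel '[[0.69,0.001,-0.0002,0,0],[0.69,0.002,-0.0003,0,0]]'
```

```text
time: 14.7
ee_pos: [0.5767, -0.1149, 0.018]
tcp_rot: [-179.8, 0.1, 81.3]
wrist_force: [-3.5, 0.9, 1.3]
opening: 0.0267
time: 14.9
ee_pos: [0.5786, -0.1152, 0.018]
tcp_rot: [-179.8, 0.1, 81.3]
wrist_force: [-5.5, 0.8, 3.3]
opening: 0.0265
time: 15.1
ee_pos: [0.5797, -0.1153, 0.018]
tcp_rot: [-179.7, 0.2, 81.3]
wrist_force: [-11.5, 1.6, 6.3]
opening: 0.0267
```

```bash
python3 -m handwheel '[[0.69,0,0,0,0],[0.69,0,0,0,0]]'
```

```text
time: 15.3
ee_pos: [0.5796, -0.1153, 0.018]
tcp_rot: [-179.6, 0.2, 81.3]
wrist_force: [-4.3, 0.9, 2.4]
opening: 0.0262
```

```bash
python3 -m handwheel '[[0.69,0.0005,-0.0001,0,0],[0.69,0.001,-0.0001,0,0]]'
python3 -m handwheel '[[0.69,0.0005,-0.0001,0,0],[0.69,0.001,-0.0001,0,0]]'
```

```text
time: 15.5
ee_pos: [0.5797, -0.1153, 0.018]
tcp_rot: [-179.5, 0.2, 81.3]
wrist_force: [-11.7, 1.6, 7.1]
opening: 0.0267
time: 15.7
ee_pos: [0.5796, -0.1153, 0.018]
tcp_rot: [-179.4, 0.2, 81.3]
wrist_force: [-11.2, 0.9, 6.6]
opening: 0.026
```

Force is about 11.5 N, i.e. 8 N above the drag. I'll check with a picture that it's the pad and nothing else.

Run:
```python
from h import *
o=get_obs();print(tog(o['ee_pos']),o['wrist_force'],o['torque'],o['tcp_rot'])
t=cam("top"); s=cam("side"); crop(t,320,140,460,310,3.5,"pics/t6.png"); crop(s,270,150,390,250,6,"pics/s6.png")
```

```text
[-36.78818541   1.49102449] [-11.21119361   0.90744827   6.61700521] [ 0.22846333  2.06460593 -0.06308092] [-1.79413979e+02  1.62228147e-01  8.12832991e+01]
```

View pics/s6.png

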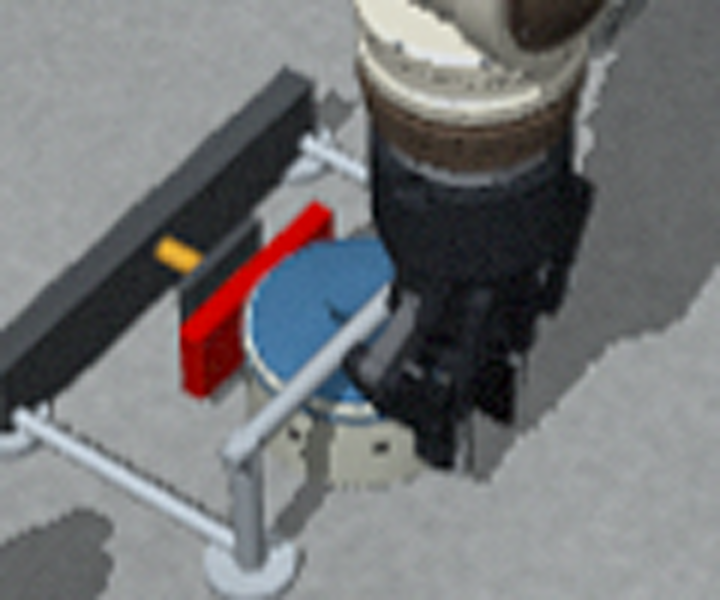

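View pics/t6.png

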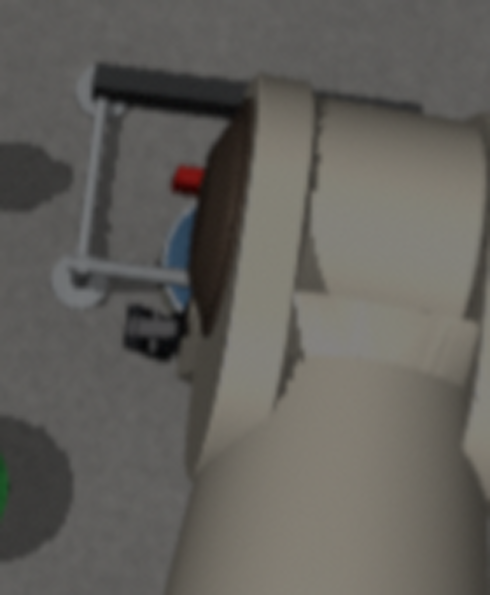

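Run:
```python
import cv2,numpy as np
for f in ("t4","t5","t6"):
    im=cv2.imread(f"pics/{f}.png").astype(float); w=np.clip(im[...,2]-np.maximum(im[...,0],im[...,1])-20,0,None)[150:220,178:198]
    print(f,(w.sum(1)@np.arange(150,220))/w.sum()/3.5*2.1,"mm")
from h import *
o=get_obs();print(tog(o['ee_pos']),o['wrist_force'],o['torque'],o['tcp_rot'],o['time'])
```

```text
t4 107.5549184852611 mm
t5 107.51971392317454 mm
t6 106.13053029408292 mm
[-36.79050787   1.48487095] [-10.52176477   0.99089464   5.43746302] [0.26222373 1.84955129 0.01073747] [-1.79412668e+02  1.63524077e-01  8.12824041e+01] 15.8
```

The pad has moved back about 1.4 mm (about 4 N by the spring), and the tool shows about 7.5 N above drag. I'll hold it a little longer.

```bash
python3 -m handwheel '[[0.69,0.0008,-0.0001,0,0],[0.69,0.001,-0.0001,0,0],[0.69,0.001,-0.0001,0,0]]'
python3 -m handwheel '[[0.69,0.001,-0.0001,0,0],[0.69,0.001,-0.0001,0,0],[0.69,0.001,-0.0001,0,0]]'
```

```text
time: 16.1
ee_pos: [0.5796, -0.1153, 0.018]
tcp_rot: [-179.3, 0.2, 81.3]
wrist_force: [-9.4, 1.3, 6.6]
opening: 0.0261
time: 16.4
ee_pos: [0.5796, -0.1153, 0.018]
tcp_rot: [-179.2, 0.2, 81.3]
wrist_force: [-10.4, 1.3, 5.5]
opening: 0.0261
```

```bash
python3 -m handwheel '[[0.69,0.0008,-0.0001,0,0],[0.69,0.0012,-0.0002,0,0],[0.69,0.0012,-0.0002,0,0],[0.69,0.0012,-0.0002,0,0],[0.69,0.0012,-0.0002,0,0]]'
python3 - <<'E'
from h import *
o=get_obs();print(tog(o['ee_pos']),o['wrist_force'],o['time'])
t=cam("top"); crop(t,320,140,460,310,3.5,"pics/t7.png")
im=cv2.imread(f"pics/t7.png").astype(float); w=np.clip(im[...,2]-np.maximum(im[...,0],im[...,1])-20,0,None)[150:220,178:198]
print((w.sum(1)@np.arange(150,220))/w.sum()/3.5*2.1,"mm")
E
```

```text
time: 16.9
ee_pos: [0.5796, -0.1153, 0.0181]
tcp_rot: [-179.0, 0.2, 81.3]
wrist_force: [-10.4, 2.0, 6.4]
opening: 0.0266
[-36.7886692    1.47881412] [-10.36504963   2.01914217   6.40213461] 16.9
105.96753420349111 mm
```

Pad compression is now about 1.6 mm (about 5 N), steady for over a second. I'll back straight off slowly along the gauge axis, then up.

```bash
python3 -m handwheel '[[0.69,-0.001,0.0002,0,0],[0.69,-0.003,0.0005,0,0],[0.69,-0.006,0.0009,0,0],[0.69,-0.012,0.0018,0,0],[0.69,-0.02,0.003,0,0]]'
python3 -m handwheel '[[0.69,-0.02,0.003,0,0],[0.69,-0.04,0.006,0,0],[0.69,-0.06,0.009,0.01,0],[0.69,-0.08,0.012,0.04,0],[0.69,-0.1,0.015,0.08,0]]'
python3 -m handwheel '[[0.69,-0.03,0.005,0.03,0],[0.69,-0.06,0.01,0.06,0],[0.69,-0.1,0.015,0.08,0],[0.69,-0.1,0.015,0.08,0]]'
python3 - <<'E'
from h import *
np.set_printoptions(precision=4,suppress=True)
o=get_obs();print(tog(o['ee_pos']),o['ee_pos'],o['wrist_force'],o['time'])
t=cam("top"); s=cam("side"); crop(t,320,140,460,310,3.5,"pics/t8.png"); crop(s,270,150,390,250,6,"pics/s8.png")
im=cv2.imread(f"pics/t8.png").astype(float); w=np.clip(im[...,2]-np.maximum(im[...,0],im[...,1])-20,0,None)[150:220,178:198]
print((w.sum(1)@np.arange(150,220))/w.sum()/3.5*2.1,"mm")
cv2.imwrite("pics/tf8.png",t["color"])
E
```

```text
time: 17.45
ee_pos: [0.5594, -0.1123, 0.018]
tcp_rot: [-179.1, 0.2, 81.3]
wrist_force: [-0.2, 0.7, -0.1]
opening: 0.0268
time: 17.95
ee_pos: [0.4568, -0.0968, 0.0972]
tcp_rot: [-178.9, 0.2, 81.3]
wrist_force: [0.7, 0.3, 0.6]
opening: 0.0266
time: 18.35
ee_pos: [0.3545, -0.0815, 0.1808]
tcp_rot: [-179.2, 0.2, 81.3]
wrist_force: [1.6, -0.0, -0.1]
opening: 0.0263
[-264.4261    1.2369] [ 0.3545 -0.0815  0.1808] [ 1.5725 -0.0305 -0.0505] 18.35
106.83655503082305 mm
```

View pics/s8.png

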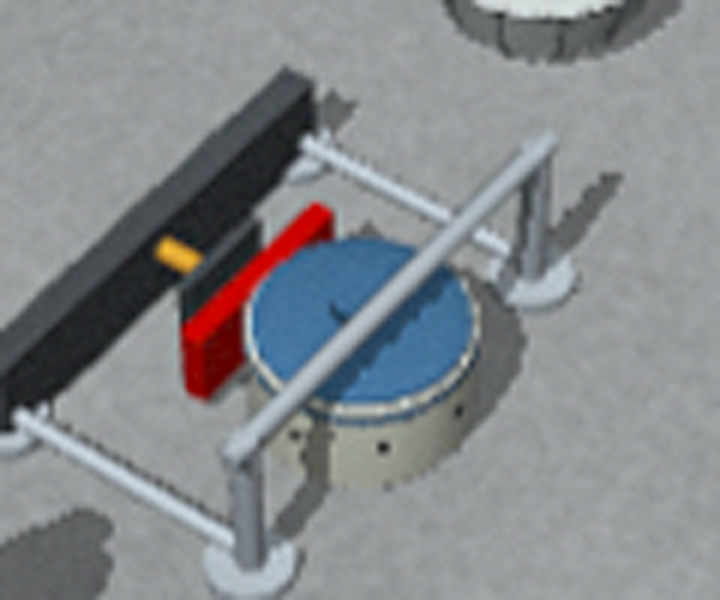

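View pics/t8.png

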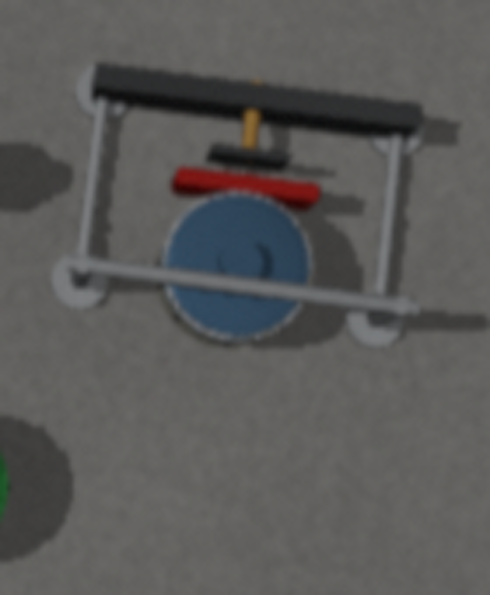

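The pot stands upright under the bar against the red pad, with the knob at (240,262) in the top crop. The pad is still about 0.7 mm compressed, so it is touching. I'll check the centring and that the bystanders haven't moved.

Run:
```python
from h import *
np.set_printoptions(precision=4,suppress=True)
t=cam("top"); s=cam("side")
for n,c in (("t",t),("s",s)):
    im=c["color"].astype(int); b,g,r=im[...,0],im[...,1],im[...,2]
    x0,y0,x1,y1=(360,190,415,242) if n=="t" else (305,185,355,225)
    m=np.zeros(b.shape,np.uint8); m[y0:y1,x0:x1]=((b>r+20)&(b>g+8))[y0:y1,x0:x1]
    pts=np.vstack(cv2.findContours(m,0,1)[0]); e=cv2.fitEllipse(cv2.convexHull(pts)); p=onz(c,e[0],.053); print(n,e[0],e[1],tog(p))
a=cv2.imread("pics/top0.png").astype(int); d=np.abs(t["color"].astype(int)-a).max(2)
for nm,(x0,y0,x1,y1) in dict(mill=(272,165,303,202),sieve=(474,138,528,222),trivet=(468,256,540,328),green=(277,255,324,302),purple=(394,308,443,357),beam=(343,155,442,185)).items():
    print(nm,(d[y0:y1,x0:x1]>30).sum())
o=get_obs();print(o['time'],o['wrist_force'])
```

```text
t (387.31390380859375, 215.35693359375) (39.52021408081055, 40.53837203979492) [16.8201  1.5587]
s (328.8900451660156, 205.23362731933594) (32.35245895385742, 57.33401870727539) [15.5096  7.7577]
mill 0
sieve 0
trivet 136
green 0
purple 507
beam 0
18.55 [-0.3253 -0.2515 -0.151 ]
```

View pics/tf8.png

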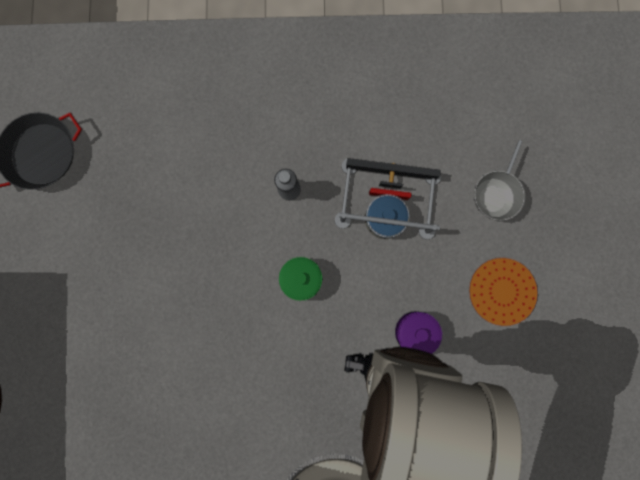

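The picture differences at the purple pot and trivet are only the arm and its shadow; both stand where they were. The gripper is clear of everything, at z 0.18.

```bash
python3 -c "
from workcell import job_done; print(job_done())"
```

```text
the job is handed in; nothing more can be done
None
```

The garlic pot is standing under the gauge against the red pad with its lid home, and I handed the job in after about 18.6 s of robot time. No verdict was reported.

**Lid:** I pressed the knob down with shut fingers until it stopped at 68.0 mm, which is the seated height. The highest force I read was about 14 N.

**Slide:** I pushed the white, blue-lidded pot with half-open fingers, correcting about 13 mm sideways. It then went straight under the bar with a steady drag of 3–4 N and no sign of catching.

**Pad:** It was met with the pot's axis about 17 mm past the bar. I pushed with 10–12 N at the tool, about 7 N above the drag, for over a second. The camera showed the pad pressed back about 1.5 mm, which is only about 4–5 N by its spring. The two figures disagree somewhat, but both are above the 2 N needed and below the 12 N limit.

**Last checks:**
- **Pot:** It is upright, and the pad was still about 0.7 mm compressed after I backed off, so the two are touching.
- **Centring:** The top view puts the pot about 1.6 mm off the middle. The side view gave 7.8 mm, but the bar hides part of the lid there and that fit is poor. Both are inside the 20 mm limit.
- **Other things:** The mill, sieve and green pot are unchanged in the picture. The only differences at the purple pot and trivet were the arm and its shadow.
- **Gripper:** It is clear of everything.

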